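# Queue the wax blocks by size on the cold plate

## Task

The wax blocks have to wait on the cold plate in cutting order, so that the microtome clamp need only be opened a little from one block to the next. The smallest and the largest already stand in the two end bays: set the other four, one to a bay, in the bays between them so that the blocks run in order of size along the whole row, each lying flat with its wax face up, in the middle of its steel pad and square with the bay. Leave the two end blocks where they are.

Things in the scene. Friction and masses are not known exactly. Their poses are not given: they have to be found in the camera images.
- block_27_mid (a point): smallest of the four wax blocks to be placed: teal-green square plastic carrier 27 x 27 mm, 24 mm tall, under a cream wax block with pinkish-brown tissue, 10 mm tall, at most 24 mm square; loose, stands on the bench; grip the carrier across either pair of sides. This point: its centre, 17 mm above its underside (34 mm tall in all); z up out of the wax face, x and y square to its sides.
- block_34_mid (a point): second smallest of the four wax blocks to be placed: teal-green square plastic carrier 34 x 34 mm, 24 mm tall, under a cream wax block with pinkish-brown tissue, 10 mm tall, at most 31 mm square; loose, stands on the bench; grip the carrier across either pair of sides. This point: its centre, 17 mm above its underside (34 mm tall in all); z up out of the wax face, x and y square to its sides.
- block_41_mid (a point): second largest of the four wax blocks to be placed: teal-green square plastic carrier 41 x 41 mm, 24 mm tall, under a cream wax block with pinkish-brown tissue, 10 mm tall, at most 38 mm square; loose, stands on the bench; grip the carrier across either pair of sides. This point: its centre, 17 mm above its underside (34 mm tall in all); z up out of the wax face, x and y square to its sides.
- block_48_mid (a point): largest of the four wax blocks to be placed: teal-green square plastic carrier 48 x 48 mm, 24 mm tall, under a cream wax block with pinkish-brown tissue, 10 mm tall, at most 45 mm square; loose, stands on the bench; grip the carrier across either pair of sides. This point: its centre, 17 mm above its underside (34 mm tall in all); z up out of the wax face, x and y square to its sides.
- block_smallest_mid (a point): the smallest wax block of the series, like the others but 20 x 20 mm (also 34 mm tall); it already stands, loose, in one of the two end bays of the cold plate and stays there. This point is its centre, 17 mm above its underside; z points up, x and y are square to its sides. Beside the loose blocks the bench is filled by a fixed microtome with a scanner on it (x 0.3 to 0.8, y 0.12 to 0.6, up to about 0.4 m high); keep clear of it or cross above it.
- block_largest_mid (a point): the largest wax block of the series, like the others but 55 x 55 mm (also 34 mm tall); it already stands, loose, in one of the two end bays of the cold plate and stays there. This point is its centre, 17 mm above its underside; z points up, x and y are square to its sides.
- bay_1_mid (a point): first free bay from the left as the robot sees it, next to the left end bay, of the cold plate. This point: middle of the top of its steel pad (88 mm along x, 56 mm along y), 24 mm above the bench; z up, y along the row to the robot's left, x across the row, away from the robot. The cold plate is white and grey, 120 x 414 mm, fixed; six bays in one straight row, 66 mm apart; the end bays lie 66 mm beyond bays 1 and 4.
- bay_2_mid (a point): second free bay from the left of the cold plate. This point: middle of the top of its steel pad (88 mm along x, 56 mm along y), 24 mm above the bench; z up, y along the row to the robot's left, x across the row, away from the robot. Blue dividers 3 mm thick between the bays stand 3.5 mm above the pads; each bay is 63 mm wide between them.
- bay_3_mid (a point): third free bay from the left of the cold plate. This point: middle of the top of its steel pad (88 mm along x, 56 mm along y), 24 mm above the bench; z up, y along the row to the robot's left, x across the row, away from the robot. A blue fence along the far side of all bays has its face 52 mm from this point and stands 12 mm above the pad.
- bay_4_mid (a point): fourth free bay from the left, next to the right end bay, of the cold plate. This point: middle of the top of its steel pad (88 mm along x, 56 mm along y), 24 mm above the bench; z up, y along the row to the robot's left, x across the row, away from the robot. A blue lip along the near side of all bays, 49 mm from this point, stands 1.5 mm above the pad.
There are look-alikes about, which are no part of the job. What is shaped like the part that bears block_48_mid but orange or red is not meant.

How it is judged:
By the outcome, as a careful person would: the job done as asked, in the order asked, and still so for the second after the job is handed in, with the robot touching nothing.
It also fails if it takes over 99 s, if anything falls off the work surface, if the arm or the gripper's body presses on something with over 40 N, if the wrist force passes 120 N, or if a joint passes its speed limit or range.

## Robot

A 6-joint arm with a two-finger parallel gripper is mounted at the origin on a cart in front of the work surface, level with it; the furniture and walls round the work are solid. World frame = base frame: x ahead of the robot, y to its left, z up, the work surface at z = 0. Lengths are in m, angles in degrees, forces in N, time in s.
With the tool pointing down it reaches from about 0.25 to 0.725 m from the base axis. Payload 9.7 kg.
Tool frame: the origin (TCP) lies midway between the tips of the shut fingers; the grasp point (between the pads) lies 19 mm behind it; z points along the fingers, y is the line along which they close (so a half turn about z gives the same grasp; the last joint's range is limited). The gripper opens to 85 mm and grips with 20 to 120 N. Pads are 22 mm wide; open, the fingers measure 114 mm over their backs; the gripper's body (76 mm by 85 mm) begins 54 mm behind the grasp point. The pads swing forward as they close: fully open they stand 13 mm farther back than shut.
Start: joints at [75.115, 4.979, 10.078, 95.1, 0, 90], TCP at [0.141, 0.532, 0.231] pointing down, gripper open.
Joint ranges: [-179.16, 179.16], [-48.56, 103.87], [-65.8, 70.77], [-126.05, 130.52], [-82.76, 87.17], [-180, 180]. Speed limits (degrees/s): [127.2, 127.2, 147.25, 180, 180, 180].

## Interface

Orientations are given as [roll, pitch, yaw] about the fixed x, y, z axes, in that order (R = Rz(yaw) Ry(pitch) Rx(roll)).
In Python, from workcell import bot gives the robot as it stands.
- The arm moves only by the shell command python3 -m crank 'ROWS' [FORCE]. ROWS is JSON, a list of rows, each an object with "gripper": the finger opening in mm, from 0 to 85.4; "travel": the shift along the tool's x, y, z in mm, a list of three; "twist": the turn, a rotation vector about the tool's x, y, z in rad, a list of three. In form: [{"gripper": gripper, "travel": [tx, ty, tz], "twist": [rx, ry, rz]}, ...]. A call has 1 to 12 rows; each row shifts and turns the commanded pose from where the row before left it, along the tool's axes as they then stand; what a row does not reach is not made up. A row lasts 1/8 s, in which the tool goes at most 62.5 mm and 10.7 degrees, less where a joint would pass 70% of its speed; a pose out of reach is approached as far as the arm can. A call is refused whole if a number of a shift passes 62.5 or a number of a turn 0.188, either way. A call with a gripper value outside its range is refused whole. The fingers move at their own pace and stop on an object; FORCE is the grip in N (left out, the last holds). Time passes only in rows, so rows that do not move let the fingers close. It gives the time, the measured TCP pose, the force, the opening and the grip force at its end, in the units of the state.
- bot.get_obs(): the state, without advancing time (a new reading comes with each control period).
- bot.camera(name): name is "side" or "top"; returns the picture (480x640x3 uint8, red, green, blue); there is no depth.
- bot.calibration(name): a dict with "vfov" (degrees; the focal length in pixels is half the picture's height over the tangent of half this angle, whatever the lens; pixels are square), "cx", "cy" (the principal point, pixels), "camera_from_world" (4x4, takes a point from world to camera coordinates). Camera axes: x right, y down, z forward; pixel columns grow to the right and rows downward; lengths in m; the calibration is good to about 2 mm. A picture is of the moment at which its call begins. calibration takes no time and is no camera call.
- bot.job_done(): hands the job in; it is judged then, once.
The state is a dict: "time": time; "q": joint angles; "qd": joint speeds; "joint_efforts": joint torques, N m; "ee_pos": TCP position; "tcp_rot": TCP orientation; "wrist_force": force on the tool from outside, world axes, zero at the start; "torque": the same for the moment, N m; "opening": finger opening in m; "grasp_force": force on a finger pad.
Only numpy, scipy, OpenCV 4.12 (cv2) and the standard library are available. Lean on these libraries where they do the work, as an engineer would, in place of code of your own. Each camera call takes 0.05 s, during which the arm holds its last target. There are 200 camera calls.

## Working session

There is one attempt and no reset: what is moved stays moved. The work goes in short steps, Python scripts to look and compute and a shell command to move; the robot and the scene stay as the last step left them, time stands still between calls to the robot, and variables do not carry over. Pictures are saved under pics/ and viewed, at most 14 in all, crops included, and the job is handed in when it is done.

```bash
mkdir -p pics; ls
python3 - <<'E'
from workcell import bot
import cv2
for n in("side","top"):
    im=bot.camera(n); cv2.imwrite(f"pics/{n}0.png",im[:,:,::-1]); print(n,bot.calibration(n))
print(bot.get_obs())
E
```

```text
pics
side {'vfov': 44.64746998541244, 'cx': 319.5245908716363, 'cy': 244.7205245921826, 'camera_from_world': array([[-0.99406143, -0.10631355,  0.02322273,  0.53410159],
       [-0.07734252,  0.54011871, -0.83802739,  0.22284958],
       [ 0.07655063, -0.83484682, -0.54513374,  0.83219722],
       [ 0.        ,  0.        ,  0.        ,  1.        ]])}
top {'vfov': 47.25291256323226, 'cx': 320.0409747769252, 'cy': 248.3854398547985, 'camera_from_world': array([[ 3.19080260e-02, -9.99490724e-01, -4.13929047e-04,
        -2.47780237e-01],
       [-9.79381519e-01, -3.11833924e-02, -1.99598187e-01,
         5.27210007e-01],
       [ 1.99483629e-01,  6.77417861e-03, -9.79877744e-01,
         1.15343813e+00],
       [ 0.00000000e+00,  0.00000000e+00,  0.00000000e+00,
         1.00000000e+00]])}
{'time': 0.1, 'q': array([7.51150432e+01, 5.00608570e+00, 1.00396052e+01, 9.51000100e+01,
       1.03336152e-03, 8.99990253e+01]), 'qd': array([-0.06486699, -0.09698461,  0.08721648, -0.02875971,  0.00062523,
        0.03942047]), 'joint_efforts': array([-2.49862924e-04, -5.21558189e+01,  4.65656698e+01,  1.59658300e-02,
       -2.03744946e-06, -1.32046063e-05]), 'ee_pos': array([0.14122516, 0.53134454, 0.23067732]), 'tcp_rot': array([-1.79933510e+02, -1.03449199e-03,  1.65116017e+02]), 'wrist_force': array([-0.00146635,  0.7445303 ,  0.47832421]), 'torque': array([0.01252766, 0.01741594, 0.02556852]), 'grasp_force': 0.0, 'opening': 0.0856130641692965}
```

View pics/top0.png

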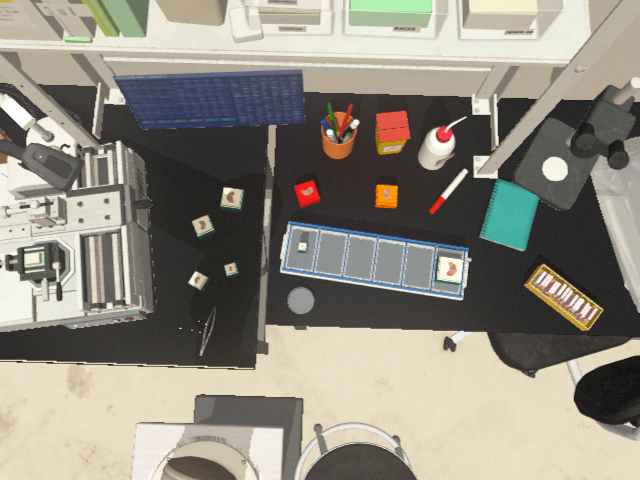

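View pics/side0.png

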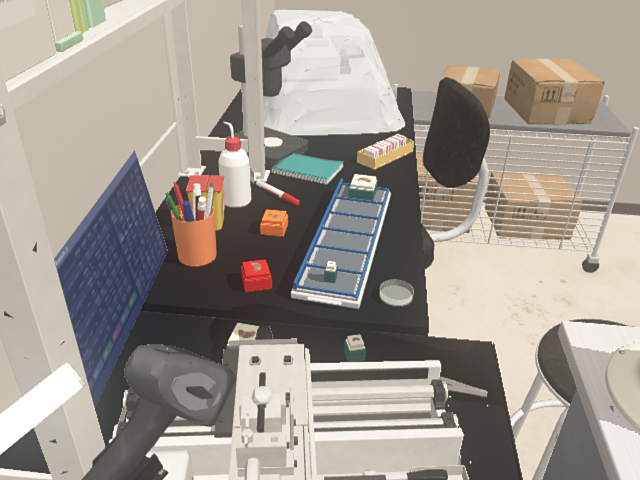

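The top view shows the cold plate from (283,250) to (468,270), with the 20 mm block at the left end (303,247) and the 55 mm block at the right end (450,269). Four teal/cream blocks stand at (232,198), (203,225), (198,281) and (231,269). Look-alikes: a red block (307,193), an orange block (387,196), and a specimen in the microtome clamp (35,258). I'll measure these next.

```bash
cat > h.py <<'E'
import numpy as np,cv2
from workcell import bot
def cal(n):
    c=bot.calibration(n); f=240/np.tan(np.radians(c["vfov"]/2)); return f,c["cx"],c["cy"],np.array(c["camera_from_world"])
def ray(n,uv,z):
    f,cx,cy,M=cal(n); R,t=M[:3,:3],M[:3,3]; o=-R.T@t
    d=R.T@np.array([(uv[0]-cx)/f,(uv[1]-cy)/f,1]); return o+d*(z-o[2])/d[2]
def proj(n,p):
    f,cx,cy,M=cal(n); q=M[:3,:3]@np.array(p)+M[:3,3]; return np.array([cx+f*q[0]/q[2],cy+f*q[1]/q[2]])
def warp(n,c,z,half,px):
    # rectified crop of the plane z: column = -y, row = -x (as the robot sees it), px pixels per m
    w=[(c[0]+sx*half,c[1]+sy*half,z) for sx,sy in((1,1),(1,-1),(-1,-1),(-1,1))]
    S=2*half*px; H=cv2.getPerspectiveTransform(np.float32([proj(n,p) for p in w]),np.float32([[0,0],[S,0],[S,S],[0,S]]))
    return H,int(S)
E
python3 - <<'E'
from h import *
im=cv2.imread("pics/top0.png"); hsv=cv2.cvtColor(im,cv2.COLOR_BGR2HSV)
# cream wax (incl. tissue)+carrier : bright or coloured pixels
m=((hsv[:,:,2]>70)).astype(np.uint8)
m[:, :160]=0; m[:,258:]=0; m[:170]=0; m[310:]=0
for c in cv2.findContours(m,0,2)[0]:
    if cv2.contourArea(c)<40: continue
    r=cv2.minAreaRect(c); p=ray("top",r[0],.03)
    print(np.round(r[0],1),np.round(r[1],1),round(r[2],1),cv2.contourArea(c),np.round(p,3))
print("corners/plate",[np.round(ray("top",u,.03),3) for u in((303,247),(450,269))])
for u in((355,347),(243,335)): print("side block",np.round(ray("side",u,.034),3))
print("edge",[np.round(ray("top",u,0),3) for u in((272,128),(262,345))])
a=cv2.resize(im[175:300,170:270],None,fx=5,fy=5,interpolation=2)[:600]
cv2.imwrite("pics/c1.png",a)
b=cv2.resize(im[210:310,270:480],None,fx=3.8,fy=3.8,interpolation=2); cv2.imwrite("pics/c2.png",b)
E
```

```text
[197.6 280. ] [15.8 15.6] 31.0 214.0 [0.459 0.038 0.03 ]
[230.5 268.8] [12.  12.4] 74.1 125.5 [ 0.487 -0.033  0.03 ]
[202.4 225.2] [18.  18.5] 66.8 297.5 [0.585 0.037 0.03 ]
[231.7 197.7] [21.4 20.9] 9.5 399.0 [ 0.651 -0.025  0.03 ]
corners/plate [array([ 0.541, -0.192,  0.03 ]), array([ 0.502, -0.521,  0.03 ])]
side block [ 0.487 -0.011  0.034]
side block [ 0.655 -0.015  0.034]
edge [array([ 0.837, -0.106,  0.   ]), array([ 0.323, -0.109,  0.   ])]
```

View pics/c1.png

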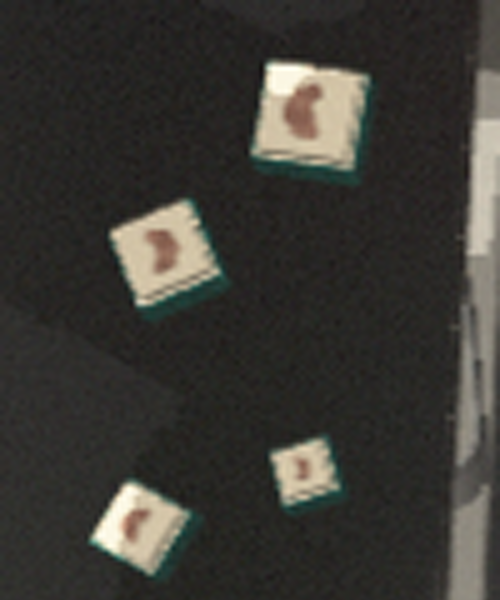

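View pics/c2.png

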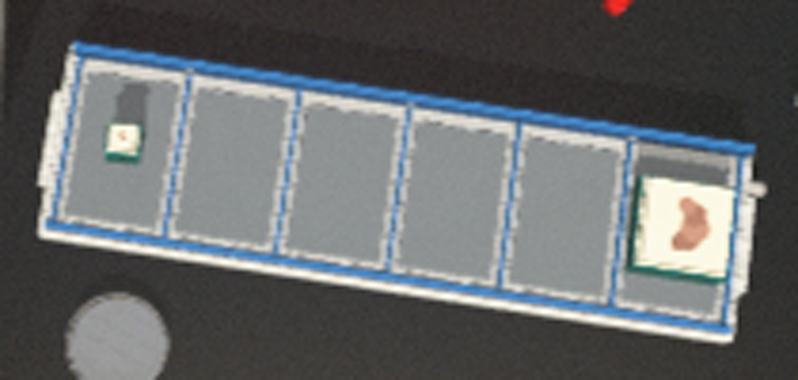

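```bash
cat > meas.py <<'E'
from h import *
def rects(im,n,c,z,half,lo,hi,amin,px=2000):
    H,S=warp(n,c,z,half,px); w=cv2.warpPerspective(im,H,(S,S),flags=cv2.INTER_CUBIC)
    m=cv2.inRange(cv2.cvtColor(w,cv2.COLOR_BGR2HSV),lo,hi); m=cv2.morphologyEx(m,cv2.MORPH_CLOSE,np.ones((9,9)))
    out=[]
    for k in cv2.findContours(m,0,2)[0]:
        if cv2.contourArea(k)<amin*px*px: continue
        (u,v),(a,b),t=cv2.minAreaRect(k)
        out.append((c[0]+half-v/px,c[1]+half-u/px,a/px*1e3,b/px*1e3,-t,cv2.contourArea(k)/px/px*1e6))
    return out,w
E
python3 - <<'E'
from meas import *
im=cv2.imread("pics/top0.png")
print("camera",[ (n,np.round(-cal(n)[3][:3,:3].T@cal(n)[3][:3,3],2)) for n in("top","side")])
for s,c in((27,(.487,-.033)),(34,(.459,.038)),(41,(.585,.037)),(48,(.651,-.025)),(20,(.541,-.192)),(55,(.502,-.521))):
    z=.034+(.024 if s in(20,55) else 0)
    r,w=rects(im,"top",c,z,.045,(0,0,120),(35,140,255),8e-5)
    for q in r: print(s,np.round(q,4))
r,w=rects(im,"top",(.52,-.35),.024,.22,(85,5,70),(130,70,175),3e-3)
for q in sorted(r,key=lambda q:-q[1]): print("pad",np.round(q,4))
E
```

```text
camera [('top', array([ 0.29, -0.24,  1.24])), ('side', array([0.48, 0.63, 0.63]))]
27 [ 4.86400e-01 -3.34000e-02  2.45077e+01  2.49820e+01 -7.15651e+01
  5.21250e+02]
34 [ 4.59600e-01  3.79000e-02  3.27781e+01  3.07766e+01 -2.78973e+01
  9.07500e+02]
41 [ 5.84000e-01  3.63000e-02  3.95443e+01  3.90140e+01 -6.53764e+01
  1.39050e+03]
48 [ 6.51200e-01 -2.53000e-02  4.61953e+01  4.61953e+01 -5.57220e+00
  1.97300e+03]
20 [ 5.38800e-01 -1.91200e-01  1.73043e+01  1.69361e+01 -4.96970e+00
  2.38500e+02]
20 [  0.5362  -0.2277   6.4052  80.4003  -9.7962 209.    ]
20 [ 5.36900e-01 -1.90900e-01  5.86684e+01  8.86228e+01 -7.12500e+00
  7.10750e+02]
20 [ 5.41600e-01 -1.50600e-01  1.17805e+01  9.05108e+01 -6.51980e+00
  6.09375e+02]
55 [ 4.96700e-01 -5.51500e-01  1.29770e+01  8.03196e+01 -7.43140e+00
  5.51750e+02]
55 [ 5.07800e-01 -5.11900e-01  5.89516e+01  7.22573e+01 -6.63250e+00
  2.96400e+03]
pad [ 5.247000e-01 -3.515000e-01  4.071658e+02  1.107155e+02 -7.062600e+00
  2.824075e+04]
```

Run:
```python
from meas import *
im=cv2.imread("pics/top0.png"); H,S=warp("top",(.52,-.35),.024,.22,1800)
w=cv2.warpPerspective(im,H,(S,S),flags=cv2.INTER_CUBIC); hsv=cv2.cvtColor(w,cv2.COLOR_BGR2HSV)
u,v=[int(x) for x in ((.22)*1800,(.22)*1800)]
print(hsv[v,u-120:u+120:10])
for t in(130,140,150):
    m=cv2.inRange(hsv,(0,0,80),(180,75,t)); m=cv2.morphologyEx(m,cv2.MORPH_OPEN,np.ones((13,13)))
    P=[]
    for k in cv2.findContours(m,0,2)[0]:
        if 2500<cv2.contourArea(k)/3.24<6500:
            (a,b),d,th=cv2.minAreaRect(k); P.append((.52+.22-b/1800,-.35+.22-a/1800,d[0]/1.8,d[1]/1.8,-th))
    for p in sorted(P,key=lambda p:-p[1]): print(t,np.round(p,4).tolist())
```

```text
[[ 60   1 194]
 [106  32 182]
 [ 96   9 148]
 [ 90   9 144]
 [ 83   7 147]
 [ 96   9 147]
 [ 81  12 145]
 [100  10 148]
 [ 90   9 147]
 [ 96   9 147]
 [ 96   9 148]
 [ 96   9 145]
 [ 45   5 190]
 [106  19 200]
 [ 94  12 148]
 [ 90   7 148]
 [100   5 146]
 [ 90   7 146]
 [ 95  10 148]
 [ 90   9 149]
 [ 90   9 149]
 [102   9 148]
 [ 90   7 147]
 [ 84   8 151]]
150 [0.539, -0.1891, 52.9904, 86.1352, -7.125]
150 [0.5304, -0.2546, 52.7483, 85.3101, -6.5819]
150 [0.523, -0.3198, 53.0926, 85.711, -6.4831]
150 [0.5148, -0.3855, 52.0845, 85.5348, -6.2034]
150 [0.5064, -0.4508, 53.4873, 84.6774, -6.7098]
```

```bash
python3 -m crank '[{"gripper":85,"travel":[0,0,0],"twist":[0,0,0.187]},{"gripper":85,"travel":[0,0,0],"twist":[0,0,0.187]},{"gripper":85,"travel":[0,0,0],"twist":[0,0,0.187]},{"gripper":85,"travel":[0,0,0],"twist":[0,0,0.187]},{"gripper":85,"travel":[0,0,0],"twist":[0,0,0.187]},{"gripper":85,"travel":[0,0,0],"twist":[0,0,0.187]},{"gripper":85,"travel":[0,0,0],"twist":[0,0,0.187]},{"gripper":85,"travel":[-40,0,0],"twist":[0,0,0]},{"gripper":85,"travel":[-50,0,0],"twist":[0,0,0]},{"gripper":85,"travel":[-50,0,0],"twist":[0,0,0]},{"gripper":85,"travel":[-50,0,0],"twist":[0,0,0]},{"gripper":85,"travel":[-50,0,0],"twist":[0,0,0]}]' 40; python3 -c "
from workcell import bot;print(bot.get_obs()['q'])"
```

```text
time: 1.6
ee_pos: [0.1415, 0.2899, 0.2309]
tcp_rot: [-180.0, 0.0, 90.1]
wrist_force: [0.7, -0.7, 0.7]
opening: 0.0844
grasp_force: 0.0
[ 6.39904007e+01 -2.57997150e+01 -1.62107571e+01  9.96053409e+01
 -7.18764985e-03  1.53852024e+02]
```

```bash
python3 -m crank '[{"gripper":45,"travel":[-36,25,0],"twist":[0,0,0]},{"gripper":45,"travel":[-36,25,0],"twist":[0,0,0]},{"gripper":45,"travel":[-36,25,0],"twist":[0,0,0]},{"gripper":45,"travel":[-36,25,0],"twist":[0,0,0]},{"gripper":45,"travel":[-36,25,0],"twist":[0,0,0]},{"gripper":45,"travel":[-30,40,0],"twist":[0,0,0]},{"gripper":45,"travel":[-30,40,15],"twist":[0,0,0]},{"gripper":45,"travel":[-30,50,25],"twist":[0,0,0]},{"gripper":45,"travel":[-30,50,25],"twist":[0,0,0]},{"gripper":45,"travel":[0,0,20],"twist":[0,0,-0.16]},{"gripper":45,"travel":[0,0,20],"twist":[0,0,-0.16]},{"gripper":45,"travel":[0,0,0],"twist":[0,0,0]}]'
python3 - <<'E'
from h import *
for n in("top","side"):cv2.imwrite(f"pics/{n}1.png",bot.camera(n)[:,:,::-1])
print(bot.get_obs()["ee_pos"],[proj(n,bot.get_obs()["ee_pos"]) for n in("top","side")])
E
```

```text
time: 3.1
ee_pos: [0.4449, -0.0071, 0.1254]
tcp_rot: [-179.8, -0.1, 108.4]
wrist_force: [-0.1, 0.8, -0.0]
opening: 0.045
grasp_force: 0.0
[ 0.44585032 -0.00690852  0.12756853] [array([208.72250741, 280.45266808]), array([388.4177862, 301.3297481])]
```

View pics/side1.png

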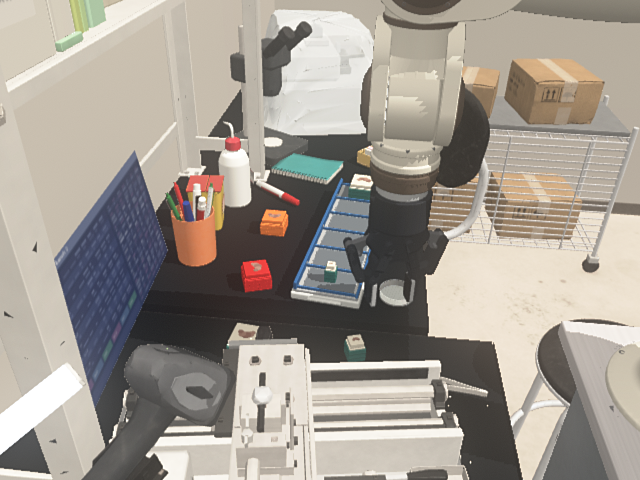

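Side view: fingers straddle pixel (392,301), which agrees with the projected TCP at (388,301). The 27 mm block stands at (355,347). The chosen targets match their sizes (wax 24.7, 31.5, 39 and 46 mm).

```bash
cat > go.py <<'E'
import sys,numpy as np
from workcell import bot
from scipy.spatial.transform import Rotation as R
x,y,z,yaw=map(float,sys.argv[1:5]); o=bot.get_obs(); r=R.from_euler("xyz",o["tcp_rot"],degrees=True)
print("at",np.round(o["ee_pos"],4),np.round(o["tcp_rot"],2),"tool mm",np.round(r.inv().apply(np.array([x,y,z])-o["ee_pos"])*1e3,1),
 "twist",np.round((r.inv()*R.from_euler("xyz",[180,0,yaw],degrees=True)).as_rotvec(),3),"t",o["time"])
E
python3 go.py .4864 -.0334 .003 108.4
```

```text
at [ 0.4459 -0.0069  0.1276] [179.99   0.   108.25] tool mm [-37.8  30.2 124.6] twist [ 0.     0.    -0.003] t 3.2
```

```bash
python3 -m crank '[{"gripper":45,"travel":[-19,15,20],"twist":[0,0,0]},{"gripper":45,"travel":[-19,15,20],"twist":[0,0,0]},{"gripper":45,"travel":[0,0,20],"twist":[0,0,0]},{"gripper":45,"travel":[0,0,20],"twist":[0,0,0]},{"gripper":45,"travel":[0,0,0],"twist":[0,0,0]},{"gripper":45,"travel":[0,0,0],"twist":[0,0,0]}]'
python3 - <<'E'
from h import *
a=bot.camera("side");b=bot.camera("top");cv2.imwrite("pics/side2.png",a[:,:,::-1])
A=cv2.resize(a[280:380,300:420],None,fx=4,fy=4)[:,:,::-1];B=cv2.resize(b[220:320,190:270],None,fx=4,fy=4)[:,:,::-1]
cv2.imwrite("pics/c3.png",np.hstack([A,B]))
E
python3 go.py .4864 -.0334 .003 108.4
```

```text
time: 3.95
ee_pos: [0.487, -0.0334, 0.0486]
tcp_rot: [179.9, 0.0, 108.4]
wrist_force: [-0.8, 0.1, -0.3]
opening: 0.0453
grasp_force: 0.0
at [ 0.4871 -0.0335  0.0484] [1.7989e+02 4.0000e-02 1.0842e+02] tool mm [ 0.3 -0.7 45.4] twist [0.002 0.001 0.   ] t 4.05
```

View pics/c3.png

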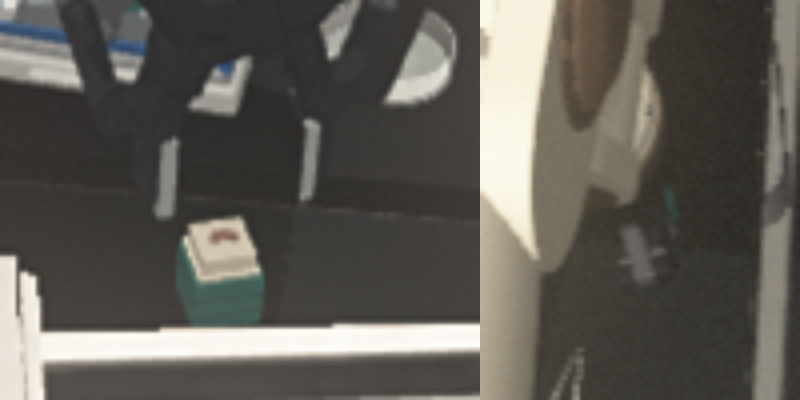

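The fingers straddle the 27 mm block (crop: tips at (165,215) and (308,200), block top at (222,250)), so it is centred and square. I'll descend and grip.

```bash
python3 -m crank '[{"gripper":45,"travel":[0,0,16],"twist":[0,0,0]},{"gripper":45,"travel":[0,0,16],"twist":[0,0,0]},{"gripper":45,"travel":[0,0,13],"twist":[0,0,0]},{"gripper":45,"travel":[0,0,0],"twist":[0,0,0]},{"gripper":15,"travel":[0,0,0],"twist":[0,0,0]},{"gripper":15,"travel":[0,0,0],"twist":[0,0,0]},{"gripper":15,"travel":[0,0,0],"twist":[0,0,0]},{"gripper":15,"travel":[0,0,0],"twist":[0,0,0]}]' 40; python3 go.py .5309 -.2545 .028 82.95
```

```text
time: 5.05
ee_pos: [0.4866, -0.0335, 0.0024]
tcp_rot: [180.0, 0.0, 108.4]
wrist_force: [0.2, 0.2, 1.9]
opening: 0.0263
grasp_force: 39.7
at [ 0.4866 -0.0335  0.0024] [1.7996e+02 2.0000e-02 1.0845e+02] tool mm [-223.6  -27.9  -25.5] twist [0.001 0.    0.445] t 5.05
```

```bash
python3 -m crank '[{"gripper":15,"travel":[0,0,-20],"twist":[0,0,0]},{"gripper":15,"travel":[0,0,-40],"twist":[0,0,0]},{"gripper":15,"travel":[0,0,-30],"twist":[0,0,0.148]},{"gripper":15,"travel":[0,0,0],"twist":[0,0,0.148]},{"gripper":15,"travel":[0,0,0],"twist":[0,0,0.148]},{"gripper":15,"travel":[-40,13,0],"twist":[0,0,0]},{"gripper":15,"travel":[-50,17,0],"twist":[0,0,0]},{"gripper":15,"travel":[-50,17,0],"twist":[0,0,0]},{"gripper":15,"travel":[-40,13,0],"twist":[0,0,0]},{"gripper":15,"travel":[-34,11,0],"twist":[0,0,0]},{"gripper":15,"travel":[0,0,0],"twist":[0,0,0]},{"gripper":15,"travel":[0,0,0],"twist":[0,0,0]}]'; python3 go.py .5309 -.2545 .028 82.95
```

```text
time: 6.55
ee_pos: [0.5305, -0.2541, 0.0918]
tcp_rot: [-180.0, -0.0, 83.0]
wrist_force: [0.0, 0.1, -1.3]
opening: 0.0263
grasp_force: 39.5
at [ 0.5305 -0.2541  0.0918] [-1.7996e+02 -3.0000e-02  8.3000e+01] tool mm [-0.4  0.5 63.8] twist [-0.001 -0.     0.001] t 6.55
```

```bash
python3 -m crank '[{"gripper":15,"travel":[0,0,25],"twist":[0,0,0]},{"gripper":15,"travel":[0,0,25],"twist":[0,0,0]},{"gripper":15,"travel":[0,0,10],"twist":[0,0,0]},{"gripper":15,"travel":[0,0,4.5],"twist":[0,0,0]},{"gripper":15,"travel":[0,0,0],"twist":[0,0,0]},{"gripper":15,"travel":[0,0,0],"twist":[0,0,0]}]'; python3 go.py .5309 -.2545 .0265 82.95
```

```text
time: 7.3
ee_pos: [0.5312, -0.2547, 0.0284]
tcp_rot: [179.9, 0.0, 83.0]
wrist_force: [-0.0, 0.5, -0.2]
opening: 0.0263
grasp_force: 39.5
at [ 0.5312 -0.2547  0.0284] [1.7993e+02 2.0000e-02 8.3010e+01] tool mm [ 0.2 -0.4  1.9] twist [0.001 0.    0.001] t 7.3
```

```bash
python3 -m crank '[{"gripper":15,"travel":[0,0,1.5],"twist":[0,0,0]},{"gripper":42,"travel":[0,0,0],"twist":[0,0,0]},{"gripper":42,"travel":[0,0,0],"twist":[0,0,0]},{"gripper":42,"travel":[0,0,-15],"twist":[0,0,0]},{"gripper":52,"travel":[0,0,-30],"twist":[0,0,0]},{"gripper":52,"travel":[20,-7,-30],"twist":[0,0,0]},{"gripper":52,"travel":[50,-20,0],"twist":[0,0,0]},{"gripper":52,"travel":[60,-23,0],"twist":[0,0,0]},{"gripper":52,"travel":[60,-23,0],"twist":[0,0,0]},{"gripper":52,"travel":[50,-20,0],"twist":[0,0,0]},{"gripper":52,"travel":[41,-14,0],"twist":[0,0,0.182]},{"gripper":52,"travel":[0,0,0],"twist":[0,0,0.182]}]'
python3 - <<'E'
from meas import *
im=bot.camera("top")[:,:,::-1].copy(); cv2.imwrite("pics/top3.png",im)
for q in rects(im,"top",(.5309,-.2545),.058,.025,(0,0,120),(35,140,255),8e-5)[0]: print(np.round(q,4))
E
python3 go.py .4596 .0379 .002 62.1
```

```text
time: 8.8
ee_pos: [0.4593, 0.0364, 0.1025]
tcp_rot: [179.9, -0.1, 62.0]
wrist_force: [-0.2, -0.1, 0.3]
opening: 0.052
grasp_force: 0.0
[ 5.30000e-01 -2.56200e-01  2.83627e+01  2.44284e+01 -3.36650e+00
  4.99875e+02]
at [0.4596 0.0354 0.1024] [ 1.7992e+02 -5.0000e-02  6.1460e+01] tool mm [  2.1  -1.3 100.4] twist [ 0.001 -0.001 -0.011] t 8.85
```

```bash
python3 -m crank '[{"gripper":52,"travel":[2,-1,30],"twist":[0,0,-0.01]},{"gripper":52,"travel":[0,0,30],"twist":[0,0,0]},{"gripper":52,"travel":[0,0,25],"twist":[0,0,0]},{"gripper":52,"travel":[0,0,15],"twist":[0,0,0]},{"gripper":52,"travel":[0,0,0],"twist":[0,0,0]},{"gripper":22,"travel":[0,0,0],"twist":[0,0,0]},{"gripper":22,"travel":[0,0,0],"twist":[0,0,0]},{"gripper":22,"travel":[0,0,0],"twist":[0,0,0]},{"gripper":22,"travel":[0,0,0],"twist":[0,0,0]}]'; python3 go.py .4596 .0379 .002 62.1;python3 go.py .5228 -.3199 .1 82.95
```

```text
time: 9.98
ee_pos: [0.4606, 0.0362, 0.0024]
tcp_rot: [179.9, -0.1, 62.7]
wrist_force: [-0.8, -0.6, 5.5]
opening: 0.0332
grasp_force: 41.3
at [0.4606 0.0362 0.0024] [ 1.7988e+02 -6.0000e-02  6.2740e+01] tool mm [ 1.  -1.7  0.4] twist [ 0.002 -0.001  0.011] t 9.975
at [0.4606 0.0362 0.0024] [ 1.7988e+02 -6.0000e-02  6.2740e+01] tool mm [-288.   218.6  -97.5] twist [ 0.002 -0.001 -0.353] t 9.975
```

```bash
python3 -m crank '[{"gripper":22,"travel":[0,0,-25],"twist":[0,0,0]},{"gripper":22,"travel":[0,0,-45],"twist":[0,0,0]},{"gripper":22,"travel":[0,0,-30],"twist":[0,0,-0.177]},{"gripper":22,"travel":[0,0,0],"twist":[0,0,-0.176]},{"gripper":22,"travel":[-30,9,0],"twist":[0,0,0]},{"gripper":22,"travel":[-50,15,0],"twist":[0,0,0]},{"gripper":22,"travel":[-60,18,0],"twist":[0,0,0]},{"gripper":22,"travel":[-62,19,0],"twist":[0,0,0]},{"gripper":22,"travel":[-60,18,0],"twist":[0,0,0]},{"gripper":22,"travel":[-50,15,0],"twist":[0,0,0]},{"gripper":22,"travel":[-35,11,0],"twist":[0,0,0]},{"gripper":22,"travel":[0,0,0],"twist":[0,0,0]}]'; python3 -m crank '[{"gripper":22,"travel":[0,0,0],"twist":[0,0,0]}]';python3 go.py .5228 -.3199 .0265 82.95
```

```text
time: 11.48
ee_pos: [0.5207, -0.3208, 0.1006]
tcp_rot: [-180.0, 0.0, 82.8]
wrist_force: [-0.5, 0.8, 0.3]
opening: 0.0331
grasp_force: 40.4
time: 11.6
ee_pos: [0.5207, -0.3182, 0.101]
tcp_rot: [-180.0, -0.0, 82.9]
wrist_force: [-0.4, 0.7, -1.2]
opening: 0.0333
grasp_force: 40.4
at [ 0.5207 -0.3182  0.101 ] [-1.7998e+02 -2.0000e-02  8.2950e+01] tool mm [-1.5  2.3 74.5] twist [-0. -0. -0.] t 11.6
```

```bash
python3 -m crank '[{"gripper":22,"travel":[-2,2,25],"twist":[0,0,0]},{"gripper":22,"travel":[0,0,30],"twist":[0,0,0]},{"gripper":22,"travel":[0,0,13],"twist":[0,0,0]},{"gripper":22,"travel":[0,0,4],"twist":[0,0,0]},{"gripper":22,"travel":[0,0,1.5],"twist":[0,0,0]},{"gripper":22,"travel":[0,0,0],"twist":[0,0,0]},{"gripper":22,"travel":[0,0,0],"twist":[0,0,0]}]'; python3 go.py .5228 -.3199 .0265 82.95
```

```text
time: 12.48
ee_pos: [0.5229, -0.3209, 0.0283]
tcp_rot: [179.9, 0.0, 82.9]
wrist_force: [0.4, 0.2, -1.0]
opening: 0.0328
grasp_force: 40.4
at [ 0.5229 -0.3209  0.0283] [1.7995e+02 3.0000e-02 8.2950e+01] tool mm [ 1.  -0.2  1.8] twist [ 0.001  0.    -0.   ] t 12.475
```

```bash
python3 -m crank '[{"gripper":22,"travel":[0,0,1.3],"twist":[0,0,0]},{"gripper":50,"travel":[0,0,0],"twist":[0,0,0]},{"gripper":50,"travel":[0,0,0],"twist":[0,0,0]},{"gripper":50,"travel":[0,0,-15],"twist":[0,0,0]},{"gripper":58,"travel":[0,0,-30],"twist":[0,0,0]},{"gripper":58,"travel":[20,1,-30],"twist":[0,0,0]},{"gripper":58,"travel":[50,2,0],"twist":[0,0,0]},{"gripper":58,"travel":[60,3,0],"twist":[0,0,0]},{"gripper":58,"travel":[61,3,0],"twist":[0,0,0]},{"gripper":58,"travel":[60,3,0],"twist":[0,0,0]},{"gripper":58,"travel":[60,3,0],"twist":[0,0,0]},{"gripper":58,"travel":[50,2,0],"twist":[0,0,0]}]'; python3 -m crank '[{"gripper":58,"travel":[0,0,0],"twist":[0,0,-0.184]},{"gripper":58,"travel":[0,0,0],"twist":[0,0,-0.184]},{"gripper":58,"travel":[0,0,0],"twist":[0,0,-0.184]},{"gripper":58,"travel":[0,0,0],"twist":[0,0,0]}]'
python3 - <<'E'
from meas import *
im=bot.camera("top")[:,:,::-1].copy(); cv2.imwrite("pics/top4.png",im)
cv2.imwrite("pics/c4.png",cv2.resize(im[210:310,270:480],None,fx=3.8,fy=3.8,interpolation=2))
E
python3 go.py .584 .0363 .002 114.6
```

```text
time: 13.98
ee_pos: [0.5841, 0.0378, 0.1027]
tcp_rot: [179.9, -0.0, 83.0]
wrist_force: [0.2, -0.1, -0.4]
opening: 0.0581
grasp_force: 0.0
time: 14.48
ee_pos: [0.584, 0.0355, 0.1023]
tcp_rot: [179.9, 0.0, 114.5]
wrist_force: [-0.5, 1.0, -0.5]
opening: 0.058
grasp_force: 0.0
at [0.584  0.0355 0.1021] [1.7995e+02 2.0000e-02 1.1435e+02] tool mm [  0.8   0.3 100.1] twist [ 0.001  0.    -0.004] t 14.525
```

View pics/c4.png

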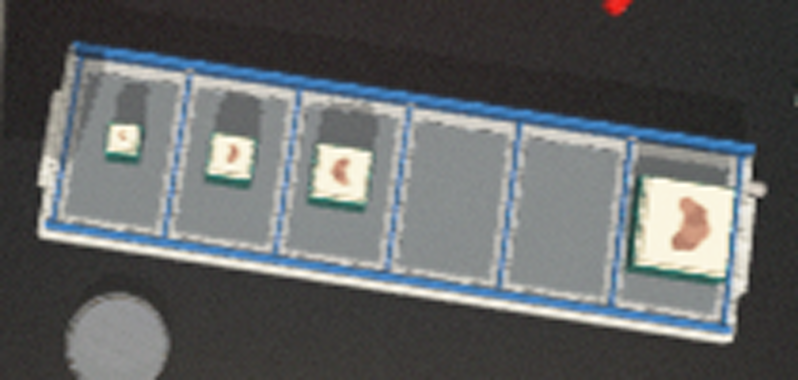

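The crop shows the 27 mm block in bay 1 (232,158) and the 34 mm block in bay 2 (341,175), both centred and square. Next is the 41 mm block.

```bash
python3 -m crank '[{"gripper":58,"travel":[0.5,0,30],"twist":[0,0,0]},{"gripper":58,"travel":[0,0,30],"twist":[0,0,0]},{"gripper":58,"travel":[0,0,25],"twist":[0,0,0]},{"gripper":58,"travel":[0,0,15],"twist":[0,0,0]},{"gripper":58,"travel":[0,0,0],"twist":[0,0,0]},{"gripper":28,"travel":[0,0,0],"twist":[0,0,0]},{"gripper":28,"travel":[0,0,0],"twist":[0,0,0]},{"gripper":28,"travel":[0,0,0],"twist":[0,0,0]},{"gripper":28,"travel":[0,0,0],"twist":[0,0,0]}]'; python3 go.py .584 .0363 .002 114.6;python3 go.py .5147 -.3854 .1 82.95
```

```text
time: 15.65
ee_pos: [0.5844, 0.036, 0.0027]
tcp_rot: [179.9, 0.0, 114.6]
wrist_force: [-1.1, -0.6, 6.2]
opening: 0.04
grasp_force: 42.4
at [0.5844 0.036  0.0027] [1.7988e+02 5.0000e-02 1.1457e+02] tool mm [ 0.5 -0.3  0.7] twist [ 0.002  0.001 -0.001] t 15.65
at [0.5844 0.036  0.0027] [1.7988e+02 5.0000e-02 1.1457e+02] tool mm [-354.3 -238.4  -97.5] twist [0.002 0.    0.552] t 15.65
```

```bash
python3 -m crank '[{"gripper":28,"travel":[0,0,-25],"twist":[0,0,0]},{"gripper":28,"travel":[0,0,-45],"twist":[0,0,0]},{"gripper":28,"travel":[0,0,-30],"twist":[0,0,0.184]},{"gripper":28,"travel":[0,0,0],"twist":[0,0,0.184]},{"gripper":28,"travel":[0,0,0],"twist":[0,0,0.184]}]'; python3 -m crank '[{"gripper":28,"travel":[-30,-2,0],"twist":[0,0,0]},{"gripper":28,"travel":[-50,-2,0],"twist":[0,0,0]},{"gripper":28,"travel":[-60,-2,0],"twist":[0,0,0]},{"gripper":28,"travel":[-60,-2,0],"twist":[0,0,0]},{"gripper":28,"travel":[-60,-2,0],"twist":[0,0,0]},{"gripper":28,"travel":[-60,-2,0],"twist":[0,0,0]},{"gripper":28,"travel":[-50,-2,0],"twist":[0,0,0]},{"gripper":28,"travel":[-35,-2,0],"twist":[0,0,0]},{"gripper":28,"travel":[-22,-2,0],"twist":[0,0,0]},{"gripper":28,"travel":[0,0,0],"twist":[0,0,0]},{"gripper":28,"travel":[0,0,0],"twist":[0,0,0]}]';python3 go.py .5147 -.3854 .0265 82.95
```

```text
time: 16.27
ee_pos: [0.5838, 0.036, 0.102]
tcp_rot: [179.9, -0.0, 82.6]
wrist_force: [0.5, -0.3, -1.1]
opening: 0.0404
grasp_force: 41.6
time: 17.65
ee_pos: [0.5135, -0.3848, 0.1012]
tcp_rot: [-180.0, -0.0, 83.0]
wrist_force: [-0.5, -0.2, -0.3]
opening: 0.0398
grasp_force: 41.6
at [ 0.5135 -0.3848  0.1012] [-1.7999e+02 -2.0000e-02  8.2990e+01] tool mm [-0.5  1.2 74.7] twist [-0.    -0.     0.001] t 17.65
```

```bash
python3 -m crank '[{"gripper":28,"travel":[-1,1,25],"twist":[0,0,0]},{"gripper":28,"travel":[0,0,30],"twist":[0,0,0]},{"gripper":28,"travel":[0,0,13],"twist":[0,0,0]},{"gripper":28,"travel":[0,0,4],"twist":[0,0,0]},{"gripper":28,"travel":[0,0,1.5],"twist":[0,0,0]},{"gripper":28,"travel":[0,0,0],"twist":[0,0,0]},{"gripper":28,"travel":[0,0,0],"twist":[0,0,0]}]'; python3 go.py .5147 -.3854 .0265 82.95
```

```text
time: 18.52
ee_pos: [0.5145, -0.387, 0.0285]
tcp_rot: [179.9, 0.0, 82.9]
wrist_force: [-0.1, 0.4, -0.2]
opening: 0.04
grasp_force: 41.6
at [ 0.5145 -0.387   0.0285] [1.7994e+02 3.0000e-02 8.2950e+01] tool mm [1.6 0.  2. ] twist [ 0.001  0.001 -0.   ] t 18.525
```

```bash
python3 -m crank '[{"gripper":28,"travel":[1,0,1.5],"twist":[0,0,0]},{"gripper":56,"travel":[0,0,0],"twist":[0,0,0]},{"gripper":56,"travel":[0,0,0],"twist":[0,0,0]},{"gripper":56,"travel":[0,0,-15],"twist":[0,0,0]},{"gripper":66,"travel":[0,0,-30],"twist":[0,0,0]},{"gripper":66,"travel":[20,5,-30],"twist":[0,0,0]},{"gripper":66,"travel":[50,12,0],"twist":[0,0,0]},{"gripper":66,"travel":[60,15,0],"twist":[0,0,0]},{"gripper":66,"travel":[60,15,0],"twist":[0,0,0]},{"gripper":66,"travel":[60,15,0],"twist":[0,0,0]},{"gripper":66,"travel":[60,15,0],"twist":[0,0,0]},{"gripper":66,"travel":[50,12,0],"twist":[0,0,-0.025]}]'; python3 -m crank '[{"gripper":66,"travel":[15,2,0],"twist":[0,0,0]},{"gripper":66,"travel":[0,0,0],"twist":[0,0,0]},{"gripper":66,"travel":[0,0,0],"twist":[0,0,0]}]'; python3 go.py .6512 -.0253 .002 84.4
```

```text
time: 20.02
ee_pos: [0.6476, -0.0371, 0.1027]
tcp_rot: [179.9, -0.0, 84.5]
wrist_force: [0.7, 0.0, -1.0]
opening: 0.0659
grasp_force: 0.0
time: 20.4
ee_pos: [0.65, -0.026, 0.1016]
tcp_rot: [180.0, 0.0, 84.3]
wrist_force: [-0.2, -0.2, -0.3]
opening: 0.0656
grasp_force: 0.0
at [ 0.65   -0.026   0.1016] [1.7999e+02 2.0000e-02 8.4310e+01] tool mm [ 0.8  1.1 99.6] twist [ 0.     0.    -0.002] t 20.4
```

```bash
python3 -m crank '[{"gripper":66,"travel":[0.5,1,30],"twist":[0,0,0]},{"gripper":66,"travel":[0,0,30],"twist":[0,0,0]},{"gripper":66,"travel":[0,0,25],"twist":[0,0,0]},{"gripper":66,"travel":[0,0,14.5],"twist":[0,0,0]},{"gripper":66,"travel":[0,0,0],"twist":[0,0,0]},{"gripper":35,"travel":[0,0,0],"twist":[0,0,0]},{"gripper":35,"travel":[0,0,0],"twist":[0,0,0]},{"gripper":35,"travel":[0,0,0],"twist":[0,0,0]},{"gripper":35,"travel":[0,0,0],"twist":[0,0,0]}]'; python3 go.py .6512 -.0253 .002 84.4;python3 go.py .5066 -.4508 .1 82.95
```

```text
time: 21.52
ee_pos: [0.6522, -0.0244, 0.0033]
tcp_rot: [179.9, 0.0, 84.4]
wrist_force: [0.3, -0.5, 5.9]
opening: 0.0471
grasp_force: 43.4
at [ 0.6522 -0.0244  0.0033] [1.7986e+02 1.0000e-02 8.4380e+01] tool mm [-1.  -0.9  1.3] twist [ 0.002  0.    -0.   ] t 21.525
at [ 0.6522 -0.0244  0.0033] [1.7986e+02 1.0000e-02 8.4380e+01] tool mm [-438.6 -102.9  -96.8] twist [0.002 0.    0.025] t 21.525
```

```bash
python3 -m crank '[{"gripper":35,"travel":[0,0,-25],"twist":[0,0,0]},{"gripper":35,"travel":[0,0,-45],"twist":[0,0,0]},{"gripper":35,"travel":[0,0,-30],"twist":[0,0,0.025]},{"gripper":35,"travel":[-30,-6,0],"twist":[0,0,0]},{"gripper":35,"travel":[-50,-10,0],"twist":[0,0,0]},{"gripper":35,"travel":[-60,-13,0],"twist":[0,0,0]},{"gripper":35,"travel":[-60,-13,0],"twist":[0,0,0]},{"gripper":35,"travel":[-60,-13,0],"twist":[0,0,0]},{"gripper":35,"travel":[-60,-13,0],"twist":[0,0,0]},{"gripper":35,"travel":[-50,-10,0],"twist":[0,0,0]},{"gripper":35,"travel":[-40,-8,0],"twist":[0,0,0]},{"gripper":35,"travel":[-30,-6,0],"twist":[0,0,0]}]'; python3 -m crank '[{"gripper":35,"travel":[0,0,0],"twist":[0,0,0]},{"gripper":35,"travel":[0,0,0],"twist":[0,0,0]}]';python3 go.py .5066 -.4508 .0265 82.95
```

```text
time: 23.02
ee_pos: [0.5052, -0.4513, 0.1018]
tcp_rot: [180.0, 0.0, 82.9]
wrist_force: [0.1, -0.1, -1.6]
opening: 0.0471
grasp_force: 42.6
time: 23.28
ee_pos: [0.5061, -0.4492, 0.1017]
tcp_rot: [-180.0, -0.0, 83.0]
wrist_force: [0.2, -0.5, 0.2]
opening: 0.0475
grasp_force: 42.5
at [ 0.5061 -0.4492  0.1017] [-1.800e+02 -2.000e-02  8.296e+01] tool mm [-1.6  0.7 75.2] twist [-0. -0.  0.] t 23.275
```

```bash
python3 -m crank '[{"gripper":35,"travel":[-0.5,1,25],"twist":[0,0,0]},{"gripper":35,"travel":[0,0,30],"twist":[0,0,0]},{"gripper":35,"travel":[0,0,13],"twist":[0,0,0]},{"gripper":35,"travel":[0,0,4],"twist":[0,0,0]},{"gripper":35,"travel":[0,0,1],"twist":[0,0,0]},{"gripper":35,"travel":[0,0,0],"twist":[0,0,0]},{"gripper":35,"travel":[0,0,0],"twist":[0,0,0]}]'; python3 go.py .5066 -.4508 .0275 82.95
```

```text
time: 24.15
ee_pos: [0.5072, -0.4505, 0.0296]
tcp_rot: [179.9, 0.0, 82.9]
wrist_force: [-0.0, -0.4, -1.0]
opening: 0.0469
grasp_force: 42.6
at [ 0.5072 -0.4505  0.0296] [1.7995e+02 4.0000e-02 8.2950e+01] tool mm [-0.3 -0.6  2.1] twist [ 0.001  0.001 -0.   ] t 24.15
```

Release, lift, and retreat to the near-left so the cameras see the row.

```bash
python3 -m crank '[{"gripper":35,"travel":[0,0,1.7],"twist":[0,0,0]},{"gripper":62,"travel":[0,0,0],"twist":[0,0,0]},{"gripper":62,"travel":[0,0,0],"twist":[0,0,0]},{"gripper":62,"travel":[0,0,-15],"twist":[0,0,0]},{"gripper":62,"travel":[0,0,-30],"twist":[0,0,0]},{"gripper":62,"travel":[20,0,-40],"twist":[0,0,0]},{"gripper":62,"travel":[50,-12,-40],"twist":[0,0,0]},{"gripper":62,"travel":[60,-18,0],"twist":[0,0,0]},{"gripper":62,"travel":[60,-18,0],"twist":[0,0,0]},{"gripper":62,"travel":[60,-18,0],"twist":[0,0,0]},{"gripper":62,"travel":[60,-18,0],"twist":[0,0,0]},{"gripper":62,"travel":[60,-18,0],"twist":[0,0,0]}]'; python3 -m crank '[{"gripper":62,"travel":[50,-15,0],"twist":[0,0,0]},{"gripper":62,"travel":[50,-10,0],"twist":[0,0,0]},{"gripper":62,"travel":[0,0,0],"twist":[0,0,0]}]';  python3 - <<'E'
from meas import *
im=bot.camera("top")[:,:,::-1].copy(); sd=bot.camera("side")[:,:,::-1]; cv2.imwrite("pics/top5.png",im)
cv2.imwrite("pics/c5.png",np.vstack([cv2.resize(im[210:310,270:480],None,fx=3.1,fy=3.1,interpolation=2),cv2.resize(sd[160:320,250:430],(325,288))[:, :].repeat(2,1)[:, :651]]))
import math
for s,c in((20,(.539,-.189)),(27,(.5309,-.2545)),(34,(.5228,-.3199)),(41,(.5147,-.3854)),(48,(.5066,-.4508)),(55,(.4985,-.5163))):
    h=.5*(s+6)/1000; H,S=warp("top",c,.058,h,3000); w=cv2.warpPerspective(im,H,(S,S),flags=cv2.INTER_CUBIC); hsv=cv2.cvtColor(w,cv2.COLOR_BGR2HSV)
    m=cv2.inRange(hsv,(0,12,120),(35,140,255)); m=cv2.morphologyEx(m,cv2.MORPH_OPEN,np.ones((7,7))); k=max(cv2.findContours(m,0,2)[0],key=cv2.contourArea)
    (u,v),d,t=cv2.minAreaRect(cv2.convexHull(k)); dx=h-v/3000;dy=h-u/3000
    a=math.radians(-7.06); print(s,"off plate x,y mm",round((dx*math.cos(a)+dy*math.sin(a))*1e3,1),round((-dx*math.sin(a)+dy*math.cos(a))*1e3,1),np.round(np.array(d)/3,1),round(-t,1))
E
```

```text
time: 25.65
ee_pos: [0.451, -0.0716, 0.1519]
tcp_rot: [179.9, -0.0, 82.9]
wrist_force: [0.2, -0.9, 0.4]
opening: 0.0619
grasp_force: 0.0
time: 26.02
ee_pos: [0.4387, 0.0317, 0.1519]
tcp_rot: [179.9, -0.0, 83.2]
wrist_force: [0.5, -1.1, 0.0]
opening: 0.062
grasp_force: 0.0Traceback (most recent call last):
  File "<stdin>", line 3, in <module>
    return _nx.concatenate(arrs, 0, dtype=dtype, casting=casting)
           ~~~~~~~~~~~~~~~^^^^^^^^^^^^^^^^^^^^^^^^^^^^^^^^^^^^^^^
ValueError: all the input array dimensions except for the concatenation axis must match exactly, but along dimension 1, the array at index 0 has size 651 and the array at index 1 has size 650
```

Run:
```python
from meas import *
import math
im=cv2.imread("pics/top5.png"); sd=bot.camera("side")[:,:,::-1]
cv2.imwrite("pics/c5.png",np.hstack([cv2.resize(im[210:310,270:480],(525,250),interpolation=2),cv2.resize(sd[170:310,285:400],(205,250))]))
for s,c in((20,(.539,-.189)),(27,(.5309,-.2545)),(34,(.5228,-.3199)),(41,(.5147,-.3854)),(48,(.5066,-.4508)),(55,(.4985,-.5163))):
    h=.5*(s+6)/1000; H,S=warp("top",c,.058,h,3000); w=cv2.warpPerspective(im,H,(S,S),flags=cv2.INTER_CUBIC); hsv=cv2.cvtColor(w,cv2.COLOR_BGR2HSV)
    m=cv2.inRange(hsv,(0,12,120),(35,140,255)); m=cv2.morphologyEx(m,cv2.MORPH_OPEN,np.ones((7,7))); k=max(cv2.findContours(m,0,2)[0],key=cv2.contourArea)
    (u,v),d,t=cv2.minAreaRect(cv2.convexHull(k)); dx=h-v/3000;dy=h-u/3000
    a=math.radians(-7.06); print(s,"off plate x,y mm",round((dx*math.cos(a)+dy*math.sin(a))*1e3,1),round((-dx*math.sin(a)+dy*math.cos(a))*1e3,1),np.round(np.array(d)/3,1),round(-t,1))
```

```text
20 off plate x,y mm -0.2 -2.3 [17.2 16.4] -3.8
27 off plate x,y mm -1.0 0.5 [23.6 23.9] -7.1
34 off plate x,y mm -1.0 1.9 [31.7 31.4] -4.6
41 off plate x,y mm -1.3 1.6 [38.4 38.7] -8.4
48 off plate x,y mm -0.5 2.2 [46.6 45.8] -6.7
55 off plate x,y mm -1.1 2.2 [52.6 52.5] -7.0
```

View pics/c5.png

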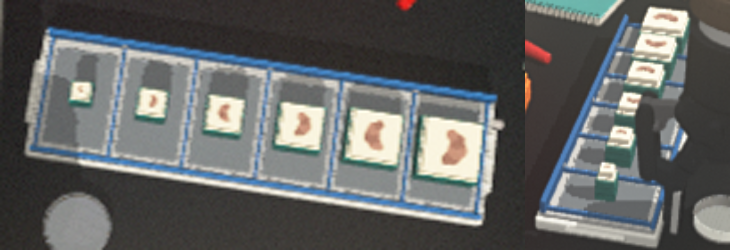

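The crops show all six blocks upright, in order of size and square. The four placed ones are within about 2 mm of their pad centres and the arm is clear, so I'll hand in.

```bash
python3 -c "
from workcell import bot;print(bot.job_done())"
```

```text
the job is handed in; nothing more can be done
None
```

The job is handed in at about 26 s: the 27, 34, 41 and 48 mm blocks stand in bays 1 to 4, wax up and square, within about 2 mm of their pad centres by the top camera, and the two end blocks were left untouched.

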